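# Clear the sample mill's deck, fit its bayonet lid and hold it at the pulse position

## Robot

A 6-joint arm with a two-finger parallel gripper is mounted at the origin on a cart in front of the work surface, level with it; the furniture and walls round the work are solid. World frame = base frame: x ahead of the robot, y to its left, z up, the work surface at z = 0. Lengths are in mm, angles in rad, forces in N, time in s.
With the tool pointing down it reaches from about 400 to 825 mm from the base axis. Payload 7 kg.
Tool frame: the origin (TCP) lies at the very end of the fingers, on their centre line; the grasp point (between the pads) lies 19 mm behind it; z points along the fingers, y is the line along which they close (so a half turn about z gives the same grasp; the last joint's range is limited). The gripper opens to 88 mm and grips with 3 to 60 N. Pads are 19 mm wide; open, the fingers measure 130 mm over their backs; the gripper's body (78 mm by 193 mm) begins 47 mm behind the grasp point.
Start: joints at [-0.862, 0.359, 0.012, 0, -1.224, -0.288], TCP at [275.703, -616.103, 226.561] pointing down, gripper open.
Joint ranges: [-3.07, 3.07], [-1.43, 2.12], [-1.02, 1.25], [-3.03, 1.67], [-3.05, -0], [-3.03, 3.03]. Speed limits (rad/s): [2.39, 2.39, 3.01, 3.14, 3.14, 3.14].

## Interface

Orientations are given as a unit quaternion [x, y, z, w].
In Python, from plant import bot gives the robot as it stands. Calls block until the motion is done:
- bot.move_ptp(position, orientation): joint-space move of the TCP to a pose.
- bot.line_to(position, velocity=150, ori=None): straight line of the TCP; ori=None keeps the orientation; velocity is the mean speed in mm/s.
- bot.move_joints(angles): joint-space move.
- bot.move_gripper(opening, force=None): finger opening in mm; force is the grip in N (None keeps the last); returns when the fingers have stopped.
- bot.pause(seconds).
- bot.solve_ik(position, orientation): joint angles nearest the present ones, or None.
- bot.read_state(): the state.
- bot.camera(name): name is "side" or "top"; returns the picture (420x560x3 uint8, red, green, blue); there is no depth.
- bot.get_calibration(name): a dict with "fx", "fy", "cx", "cy" (pixels), "view" (4x4, takes a point from world to camera coordinates). Camera axes: x right, y up, looking along -z (the intrinsics and any distortion apply to the point x, -y, -z); pixel columns grow to the right and rows downward; lengths in mm; the calibration is good to about 2 mm. A picture is of the moment at which its call begins. get_calibration takes no time and is no camera call.
A pose or a line that the arm cannot do raises bot.Unreachable and nothing moves.
- bot.close_job(): hands the job in; it is judged then, once.
The state is a dict: "t": time; "joint_pos": joint angles; "qvel": joint speeds; "tau": joint torques, N m; "tcp_pos": TCP position; "eef_rot": TCP orientation; "contact_force": force on the tool from outside, world axes, zero at the start; "moment": the same for the moment, N m; "width": finger opening in mm; "finger_force": force on a finger pad.
Only numpy, scipy, OpenCV 4.12 (cv2) and the standard library are available. Lean on these libraries where they do the work, as an engineer would, in place of code of your own. Each camera call takes 0.05 s, during which the arm holds its last target. There are 200 camera calls.

## Task

Get the little sample mill ready and pulse it: holding the scraper block, sweep the four loose plastic chips off the mill's deck into the catch pan on its end (do not push them with the fingers, and none may drop into the bowl), then put the scraper back down on the table. Set the lid into the mouth with its pins through the notches, flange flat on the deck, and twist it clockwise against its spring to the half-turn dot, well short of the click where it would lock on and overheat the cold sample. Finish while still holding the lid there by its bar, and do not disturb the beaker, the bottle or the tape roll.

Things in the scene. Friction and masses are not known exactly. Their poses are not given: they have to be found in the camera images.
- mill: Small bench mill for cold samples, fixed: white housing, flat steel deck 100 mm above the table, 144 mm along x, from y = +72 to -115 mm. Origin on the table under the axis of the round mouth; z up; front panel to its -x; apron with the chips and catch pan to its -y. Under its deck the bowl. (At the table's left end a solid shaker, 0.22 m high, fills x 0.38 to 0.66 m beyond y = 0.49 m.)
- mouth (a point): Centre of the mill's round mouth at the level of the deck's top; axes as the mill's. The mouth is 64 mm across with two notches on its +x and -x sides. Its lip is 8 mm thick; below it is room for the lid's pins to turn (22 mm and more below the deck).
- notch (a point): The notch on the +x side of the mouth (its twin is on the -x side), at the deck's top, 38 mm from the mouth's axis. Each is 13 mm wide and reaches 43.5 mm from the axis. A black line on the deck beyond it marks the entry.
- half_dot (a point): Black dot in the deck, 67.5 mm from the mouth's axis, 30 degrees clockwise (from above) of the +x notch: the half-turn mark that the lid's bar and pointer rib shall point to. Its twin lies half a turn round. A black square 60 degrees clockwise of each notch marks the lock.
- apron_end (a point): Middle of the apron's open end at the deck's top (the mill's y = -115 mm), above the catch pan; axes as the mill's. Along the apron's sides, from y = -68 to -113 mm, stand rims 7 mm high with inner faces 64 mm either side of the middle.
- pan (a point): Middle of the floor of the aluminium catch pan that hangs on the apron's end, 44 mm below the deck; axes as the mill's. Inside it is 126 mm along x and 59 mm along y; its walls end 7 mm below the deck.
- lid: Grey round bayonet lid, 0.22 kg, standing on its plug; origin at the plug's underside, z up. Plug 59 mm across (52 at its foot), 22 mm long; flange 124 mm across, 22 to 28 mm above the origin. Seated: flange on the deck, origin 22 mm below the mouth point. It enters with the pins over the notches, 2.5 mm clearance, and closes clockwise seen from above. Same after half a turn.
- lid_bar (a point): Middle of the lid's black bar handle, 42 mm above the lid's origin; axes as the lid's. The bar is 64 mm along the lid's x, 18 mm wide, 28 mm high and stands on the flange (top of flange 14 mm below this point). Two small white pointer ribs on the flange's rim lie in line with it.
- lid_pin (a point): One of the lid's two steel pins (the other is half a turn round), which stick out of the plug along the lid's x to 40 mm from the axis; 8 mm thick, centre 8.5 mm above the lid's origin.
- pulse_ring (a joint): Angle (rad) of the sprung ring in the mill that the lid's pins push clockwise: 0 at rest; about 0.04 less than the lid's turn from the notches. With the lid at the dot it reads 0.48 and the spring pushes back 0.27 N m, turning the lid back if let go. The click starts at 0.63 (stiff, to 1.1 N m), is passed at 0.8, and the lid then stays locked at 0.94 or more.
- scraper: Scraper block standing on its rubber foot: foot 100 mm along its x, 18 mm thick (y), 16 mm high; above it a white plastic grip 98 mm long, 24 mm thick, from 15 to 53 mm high. Origin at the centre of the underside, z up. About 0.15 kg.
- chip_1: Loose black chip of broken plastic, about 15 x 12 mm and 9 mm high, lying on the mill's apron; origin at the centre of its underside.
- chip_2: Loose black chip of broken plastic, about 15 x 12 mm and 9 mm high, lying on the mill's apron; origin at the centre of its underside.
- chip_3: Loose black chip of broken plastic, about 15 x 12 mm and 9 mm high, lying on the mill's apron; origin at the centre of its underside.
- chip_4: Loose black chip of broken plastic, about 15 x 12 mm and 9 mm high, lying on the mill's apron; origin at the centre of its underside.
- beaker: Bystander: small clear plastic beaker, 56 mm across and 69 mm high, behind the mill; origin at the centre of its underside.
- bottle: Bystander: white plastic bottle with a screw cap, 58 mm across and 114 mm high, behind the mill to the left; origin at the centre of its underside.
- tape_roll: Bystander: roll of tape, 76 mm across and 19 mm high, lying behind the mill to the right; origin at the centre of its underside.
Things that resemble listed ones, but are neither listed nor needed, are in the scene too. There is more than one size of the scraper; the one meant has the size given above. Leave any blue look-alike of the lid alone.

How it is judged:
By the outcome, as a careful person would: the job done as asked, in the order asked, and still so for the second after the job is handed in, while the arm keeps its last pose, push and grip.
It also fails if it takes over 72 s, if anything falls off the work surface, if the arm or the gripper's body presses on something with over 40 N, if the wrist force passes 120 N, or if a joint passes its speed limit or range.

## Working session

There is one attempt and no reset: what is moved stays moved. The work goes in short steps, each a Python script; the robot and the scene stay as the last script left them, time stands still between calls to the robot, and variables do not carry over. Pictures are saved under pics/ and viewed, at most 10 in all, crops included, and the job is handed in when it is done.

```bash
ls; mkdir -p pics; python3 - <<'E'
from plant import bot
import cv2,numpy as np
np.set_printoptions(precision=3,suppress=True)
for n in("side","top"):
    im=bot.camera(n); cv2.imwrite(f"pics/{n}0.png",im[:,:,::-1]); c=bot.get_calibration(n); print(n,c)
s=bot.read_state();print(s)
E
```

```text
pics
side {'fx': 528.1033495054584, 'fy': 528.1033495054584, 'cx': 277.98541981945124, 'cy': 211.90153401411027, 'view': array([[    0.994,    -0.108,    -0.02 ,  -543.764],
       [    0.082,     0.61 ,     0.788,  -118.733],
       [   -0.073,    -0.785,     0.615, -1707.748],
       [    0.   ,     0.   ,     0.   ,     1.   ]])}
top {'fx': 522.5826320739964, 'fy': 522.5826320739964, 'cx': 279.1559628327416, 'cy': 214.79246538452932, 'view': array([[   -0.027,    -1.   ,    -0.004,    -1.296],
       [    0.993,    -0.028,     0.111,  -571.346],
       [   -0.111,    -0.001,     0.994, -1595.783],
       [    0.   ,     0.   ,     0.   ,     1.   ]])}
{'t': 0.1, 'joint_pos': array([-0.862,  0.359,  0.011, -0.   , -1.224, -0.288]), 'qvel': array([ 0.   , -0.001,  0.003,  0.   ,  0.003, -0.   ]), 'tau': array([ -0.   , -58.416,  29.375,   7.015,   0.01 ,  -0.   ]), 'tcp_pos': array([ 275.512, -615.708,  225.708]), 'eef_rot': array([-0.209,  0.978,  0.001, -0.   ]), 'contact_force': array([-0.562, -0.394,  0.153]), 'moment': array([-0.024,  0.   , -0.021]), 'finger_force': 0.0, 'width': 87.62226476265673}
```

View pics/top0.png

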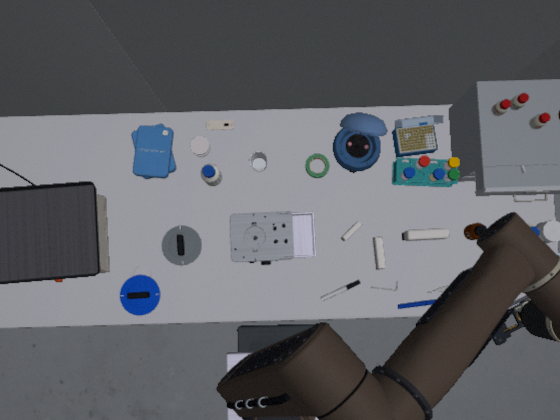

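View pics/side0.png

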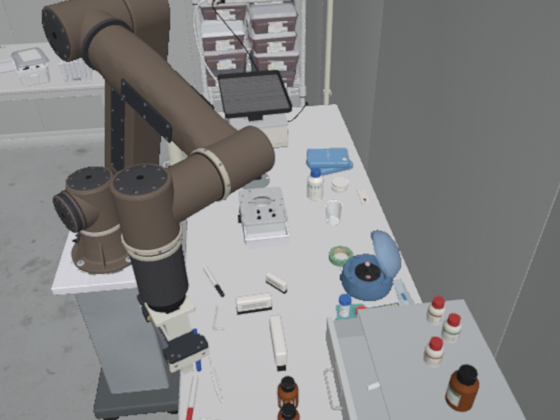

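Top view: the mill is at about (272,237) with its mouth at (254,238). The black chips lie near (275,226), (284,226), (275,240) and (285,241). The pan is at (303,235), the beaker at (259,163), the bottle at (211,175) and the tape at (317,165).

Lid candidates are the grey one (181,245) and the blue one (140,295), and I choose grey. Scraper candidates are a small one at (352,231), a medium one at (380,252) and a large one at (427,235). At about 3 mm/px the medium one is about 100 mm long, so I choose it.

The arm hides the lid in the side view, so I'll swing it clear.

```bash
cat > h.py <<'E'
from plant import bot
import cv2,numpy as np
from scipy.spatial.transform import Rotation as R
np.set_printoptions(precision=3,suppress=True)
def proj(n,P):
    c=bot.get_calibration(n);V=c["view"];p=np.atleast_2d(P)@V[:3,:3].T+V[:3,3]
    return np.c_[c["cx"]+c["fx"]*p[:,0]/-p[:,2],c["cy"]-c["fy"]*p[:,1]/-p[:,2]]
def ray(n,uv):
    c=bot.get_calibration(n);V=c["view"];uv=np.atleast_2d(uv)
    d=np.c_[(uv[:,0]-c["cx"])/c["fx"],-(uv[:,1]-c["cy"])/c["fy"],-np.ones(len(uv))]@V[:3,:3]
    return -V[:3,:3].T@V[:3,3],d
def onz(n,uv,z):
    o,d=ray(n,uv);return o+d*((z-o[2])/d[:,2:3])
def tri(a,b):  # a in top, b in side
    o1,d1=ray("top",a);o2,d2=ray("side",b);d1=d1[0];d2=d2[0]
    k=np.linalg.lstsq(np.c_[d1,-d2],o2-o1,rcond=None)[0]
    p,q=o1+d1*k[0],o2+d2*k[1];return (p+q)/2,np.linalg.norm(p-q)
def crop(im,x0,y0,x1,y1,s,name):
    c=cv2.resize(im[y0:y1,x0:x1,::-1],None,fx=s,fy=s,interpolation=cv2.INTER_CUBIC);cv2.imwrite("pics/"+name,c);return c
def q(yaw): # tool down, tool x along yaw (deg)
    return (R.from_euler("z",yaw,degrees=True)*R.from_euler("x",180,degrees=True)).as_quat()
def st():
    s=bot.read_state();print("t%.1f"%s["t"],s["tcp_pos"],"F",s["contact_force"],"M",s["moment"],"w%.1f f%.1f"%(s["width"],s["finger_force"]));return s
E
python3 - <<'E'
from h import *
j=bot.read_state()["joint_pos"].copy();j[0]-=0.5;bot.move_joints(list(j));st()
t=bot.camera("top");s=bot.camera("side");np.save("t1.npy",t);np.save("s1.npy",s)
a=crop(t,130,180,450,290,2.5,"a.png");b=crop(s,190,140,340,370,2.5,"b.png")
a=cv2.imread("pics/a.png")
t4=cv2.resize(t[200:275,220:325,::-1],None,fx=4,fy=4,interpolation=cv2.INTER_CUBIC)
W=np.zeros((580,800,3),np.uint8);W[:275,:800]=a;W[280:580,:420]=t4;cv2.imwrite("pics/top1.png",W)
print(b.shape)
E
```

```text
t1.4 [ -52.342 -672.558  225.72 ] F [ 0.337 -0.763  0.907] M [-0.023 -0.133 -0.019] w87.8 f0.0
(575, 375, 3)
```

View pics/top1.png

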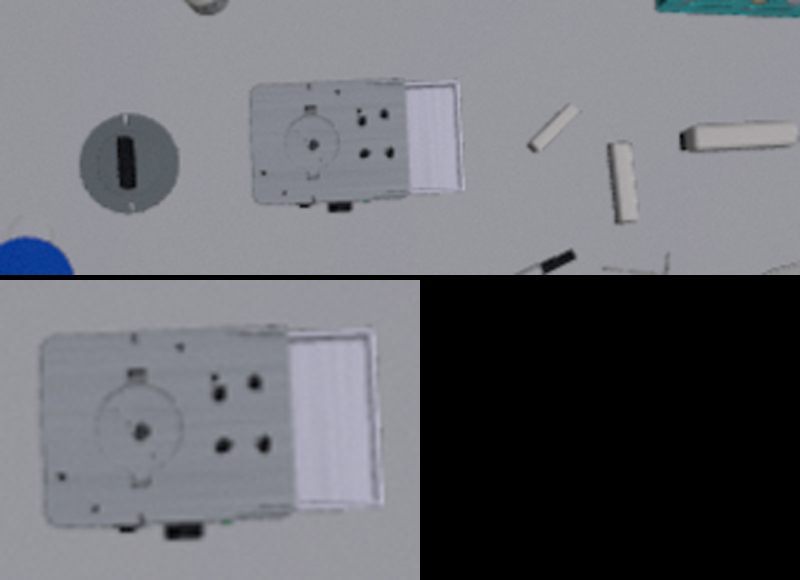

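View pics/b.png

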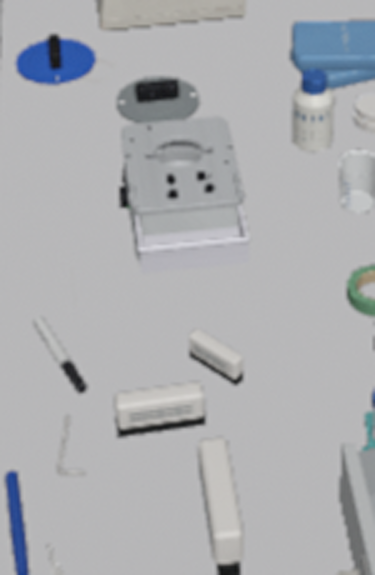

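The crops confirm the choices. The grey lid's bar runs about along x, with pointer ribs at both ends. The medium scraper (top px (380,252)) is about 32 px, or 97 mm, long, with a white grip on a black foot.

On the mill (4x crop, origin at (220,200) in the full frame), these are the features:

| Feature | Crop pixel |
|---|---|
| Entry lines | (134,338), (141,518) |
| Dots | (180,347), (95,509) |
| Lock squares | (215,377), (62,477) |
| Chips | (219,394), (254,382), (222,445), (263,443) |

Next I'll measure all of these in numbers.

```bash
python3 - <<'E'
from h import *
t=np.load("t1.npy");s=np.load("s1.npy")
def blob(im,cx,cy,r=2.2,sgn=-1,box=4):
    g=im.astype(float).mean(2);y0,x0=int(round(cy)),int(round(cx));p=g[y0-box:y0+box+1,x0-box:x0+box+1]
    w=np.clip(sgn*(p-np.median(p))-6,0,None);yy,xx=np.mgrid[y0-box:y0+box+1,x0-box:x0+box+1]
    w*=((xx-cx)**2+(yy-cy)**2<(r+1)**2);return np.array([(w*xx).sum(),(w*yy).sum()])/w.sum()
f=lambda x,y:((x+.5)/4-.5+220,(y-280+.5)/4-.5+200)
P={}
for k,v in dict(dotP=(180,347),dotM=(95,509),lineP=(134,338),lineM=(141,518),sqP=(215,377),sqM=(62,477),c1=(219,394),c2=(254,382),c3=(222,445),c4=(263,443)).items():
    u=blob(t,*f(*v));P[k]=onz("top",u,105 if k[0]=='c' else 100)[0];print(k,u,P[k])
for k in("dot","line","sq"):
    d=P[k+"P"]-P[k+"M"];print(k,"mid",(P[k+"P"]+P[k+"M"])/2,"len",np.hypot(*d[:2]),"ang",np.degrees(np.arctan2(d[1],d[0])))
# side view of chips and dot -> heights
fs=lambda x,y:((x+.5)/2.5-.5+190,(y+.5)/2.5-.5+140)
for k,v in dict(c1=(201,176),c2=(209,188),c3=(170,179),c4=(172,194),dotM=(150,128)).items():
    u=blob(s,*fs(*v));print(k,"side",u,"proj of top estimate",proj("side",P[k])[0],"tri",tri(proj("top",P[k])[0],u))
# lid, scraper contours
def big(mask,x0,y0,x1,y1):
    m=np.zeros(mask.shape,np.uint8);m[y0:y1,x0:x1]=mask[y0:y1,x0:x1];c=cv2.findContours(m,cv2.RETR_EXTERNAL,cv2.CHAIN_APPROX_NONE)[0];return max(c,key=cv2.contourArea)
print("cols",t[252,380],t[262,362],t[245,172],t[245,181],s[303,254],s[303,240-10])
g=t.astype(int).mean(2);print(g[252,370:392].astype(int),g[245,155:206].astype(int))
c=big((g<140).astype(np.uint8),155,220,208,270);e=cv2.fitEllipse(c);print("lid",e,onz("top",e[0],28),onz("top",e[0],25))
c=big((g<60).astype(np.uint8),170,230,192,260);r=cv2.minAreaRect(c);print("bar",r,onz("top",r[0],56),onz("top",cv2.boxPoints(r),56)[:,:2])
c=big((g>175).astype(np.uint8),368,232,392,272);r=cv2.minAreaRect(c);print("scr",r,onz("top",r[0],53),onz("top",cv2.boxPoints(r),53)[:,:2])
E
```

```text
dotP [264.563 216.309] [560.144  26.538 100.   ]
dotM [243.353 256.731] [441.686  92.159 100.   ]
lineP [253.058 214.1  ] [567.725  60.696 100.   ]
lineM [254.487 260.258] [430.392  59.471 100.   ]
sqP [273.523 225.238] [532.683   0.525 100.   ]
sqM [234.981 248.762] [465.907 116.492 100.   ]
c1 [274.36  227.971] [524.024  -1.801 105.   ]
c2 [283.234 225.23 ] [531.449 -28.334 105.   ]
c3 [275.379 240.999] [485.302  -3.796 105.   ]
c4 [285.498 240.667] [485.458 -33.73  105.   ]
dot mid [500.915  59.349 100.   ] len 135.41977316759977 ang -28.984777007103
line mid [499.058  60.083 100.   ] len 137.33824809619324 ang 0.5112701822609834
sq mid [499.295  58.508 100.   ] len 133.8182563026134 ang -60.06619413074127
c1 side [270.133 209.98 ] proj of top estimate [270.19  210.056] tri (array([523.923,  -1.804, 105.332]), np.float64(0.14367330063429892))
c2 side [273.284 214.817] proj of top estimate [273.353 214.989] tri (array([531.317, -28.328, 105.711]), np.float64(0.1333453623617684))
c3 side [257.891 211.277] proj of top estimate [258.106 211.434] tri (array([484.952,  -3.804, 105.726])
[... 452 characters left out ...]
43 152 152 152
 151 153 152 152] [151 152 151 151 151 151 134  92  93  95  93  93  91  91  89  91  91  89
  91  90  92  82  41  18  23  22  23  22  33  71  93  96  94  95  97  95
  96  96  96  93  95  95  95  94  93  95 118 152 151 152 150]
lid ((181.13124084472656, 245.0367431640625), (39.66167449951172, 40.52702331542969), 52.60173797607422) [[485.542 289.661  28.   ]] [[485.717 290.231  25.   ]]
bar ((180.5, 244.5), (21.0, 7.0), 90.0) [[485.598 286.26   56.   ]] [[517.996 296.757]
 [517.404 275.349]
 [453.345 275.811]
 [453.931 297.123]]
scr ((383.0, 260.0), (0.0, 0.0), 0.0) [[ 421.642 -329.019   53.   ]] [[ 421.642 -329.019]
 [ 421.642 -329.019]
 [ 421.642 -329.019]
 [ 421.642 -329.019]]
```

```bash
python3 - <<'E'
from h import *
t=np.load("t1.npy");s=np.load("s1.npy")
def big(mask,x0,y0,x1,y1):
    m=np.zeros(mask.shape,np.uint8);m[y0:y1,x0:x1]=mask[y0:y1,x0:x1];c=cv2.findContours(m,cv2.RETR_EXTERNAL,cv2.CHAIN_APPROX_NONE)[0];return max(c,key=cv2.contourArea)
g=t.astype(int).mean(2);h=s.astype(int).mean(2)
c=big((g>159).astype(np.uint8),368,228,396,276);r=cv2.minAreaRect(c);b=cv2.boxPoints(r);print("scr top",r);print(onz("top",b,53)[:,:2],onz("top",r[0],53))
print(h[290:316,254].astype(int),h[300,230:280].astype(int));
bo=np.array([[x,y,53] for x,y in onz("top",b,53)[:,:2]]);print("scr corners in side if z=53",proj("side",bo))
print("lid side check: centre",proj("side",[485.5,289.7,28]),"flange E/W/N/S",proj("side",[[485.5+62,289.7,28],[485.5-62,289.7,28],[485.5,289.7+62,28],[485.5,289.7-62,28]]))
print("bar ends z56/28",proj("side",[[518,287,56],[453.5,287,56],[485.7,278,28]]))
cc=crop(s,225,155,290,200,8,"c.png");dd=crop(s,225,285,285,325,8,"d.png")
W=np.zeros((600,800,3),np.uint8)
a=cv2.resize(cc,None,fx=.7,fy=.7);W[:a.shape[0],:a.shape[1]]=a;W[270:270+320,:480]=dd;cv2.imwrite("pics/side1.png",W)
E
```

```text
scr top ((380.493896484375, 252.44509887695312), (29.706083297729492, 5.963303089141846), 83.6598129272461)
[[ 489.139 -310.618]
 [ 490.652 -328.81 ]
 [ 400.668 -334.356]
 [ 399.173 -316.278]] [[ 444.767 -322.524   53.   ]]
[183 183 184 182 172 181 192 195 197 204 208 196 183 165 151 149 150 167
 169 122  42  39 117 170 184 183] [183 183 182 184 182 168 170 191 197 196 197 197 198 199 200 201 203 204
 205 207 209 210 210 210 208 207 206 206 204 201 198 195 193 192 191 188
 185 184 183 183 178 170 174 182 183 184 183 184 183 184]
scr corners in side if z=53 [[268.928 293.38 ]
 [270.099 298.163]
 [237.497 302.755]
 [236.643 297.921]]
lid side check: centre [[252.852 179.513]] flange E/W/N/S [[269.533 178.217]
 [236.093 180.814]
 [251.701 170.326]
 [254.062 189.169]]
bar ends z56/28 [[261.369 172.932]
 [243.801 174.282]
 [253.13  181.294]]
```

View pics/side1.png

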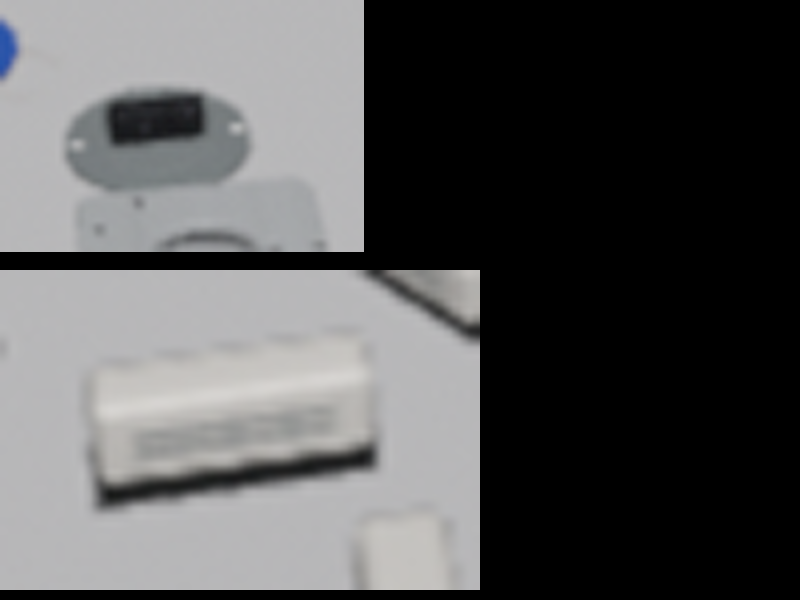

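The z=53 scraper edges and the z=56 bar ends projected from the top view land on the side-view edges: the scraper's front top edge at (237.5,303)–(271,297.5), and the bar top at (244,173)–(261,172). That confirms the heights. Next I'll check IK and grasp the scraper.

```bash
python3 - <<'E'
from h import *
for y in (3.5,183.5): print(y,bot.solve_ik([444.8,-322.5,120],q(y)))
for y in (1,181,-29,151): print(y,bot.solve_ik([499.6,59.3,130],q(y)),bot.solve_ik([485.5,289.7,130],q(y)))
best=min((3.5,183.5),key=lambda y:abs(bot.solve_ik([444.8,-322.5,120],q(y))[5]))
print(best)
bot.move_gripper(66,30)
bot.move_ptp([444.8,-322.5,130],q(best));st()
bot.line_to([444.8,-322.5,21],120);st()
bot.move_gripper(10,30);st()
E
```

```text
3.5 [-0.271  0.249 -0.41   0.    -0.912  1.903]
183.5 [-0.271  0.249 -0.41  -0.    -0.912 -1.239]
1 [ 0.509  0.165 -0.495  0.    -0.911  1.079] [ 0.884  0.263 -0.364  0.    -0.945  0.704]
181 [ 0.509  0.165 -0.495 -0.    -0.911 -2.063] [ 0.884  0.263 -0.364 -0.    -0.945 -2.437]
-29 [ 0.509  0.165 -0.495  0.    -0.911  0.555] [ 0.884  0.263 -0.364  0.    -0.945  0.181]
151 [ 0.509  0.165 -0.495 -0.    -0.911 -2.586] [ 0.884  0.263 -0.364  0.    -0.945 -2.961]
183.5
t4.3 [ 444.56  -323.148  130.115] F [0.075 0.086 0.034] M [-0.077  0.012 -0.04 ] w66.0 f0.0
t5.4 [ 445.293 -322.744   21.612] F [0.246 0.426 0.678] M [-0.043 -0.043  0.038] w66.3 f0.0
t6.1 [ 444.754 -322.406   21.051] F [0.036 1.701 1.621] M [0.638 0.109 0.025] w23.9 f30.0
```

```bash
python3 - <<'E'
from h import *
z0=bot.read_state()["tcp_pos"][2]; print(z0)
bot.line_to([444.8,-322.5,190],200)
X=507;yaw=180.5
bot.move_ptp([X,32,190],q(yaw));st()
bot.line_to([X,32,130],100);s=st()
zc=130-(s["tcp_pos"][2]-(z0+101))   # aim 1 mm above deck, corrected for offset
bot.line_to([X,32,zc],40);bot.pause(.3);st()
t=bot.camera("top");d=bot.camera("side")
a=crop(t,220,195,330,275,4,"x.png");b=crop(d,225,170,300,250,4,"y.png")
W=np.zeros((330,760,3),np.uint8);W[:320,:440]=a;W[:320,445:745]=b;cv2.imwrite("pics/hold.png",W)
E
```

```text
21.051438274947994
t8.4 [506.922  31.317 189.714] F [ 0.39  -0.603 -0.935] M [-0.041 -0.002 -0.009] w23.8 f30.0
t9.2 [507.455  31.844 130.449] F [-0.434  0.429 -0.41 ] M [-0.012 -0.013  0.01 ] w24.1 f30.0
t9.9 [507.02   32.024 121.698] F [ 1.131 -0.841 -2.106] M [ 0.02  -0.022 -0.   ] w23.6 f30.0
```

View pics/hold.png

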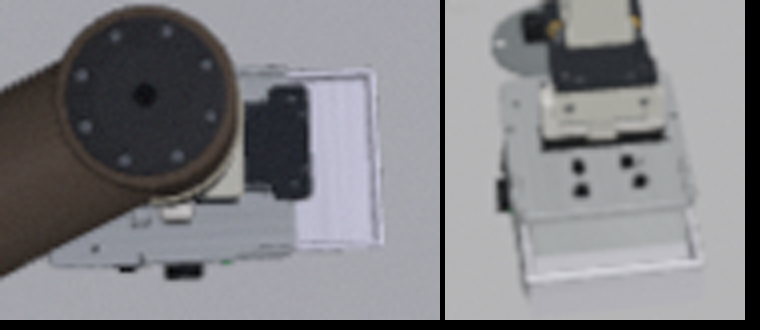

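The side crop shows the scraper flat on the deck. Its foot runs x≈545–663 px, behind all four chips (577–640 px). I'll sweep now.

```bash
python3 - <<'E'
from h import *
z=121.3
for y in (0,-30,-56): bot.line_to([507,y,z],55);st()
bot.pause(.3)
bot.line_to([507,-56,175],150)
bot.line_to([480,-190,190],200)
t=bot.camera("top");d=bot.camera("side")
a=crop(t,220,195,330,275,4,"x.png");b=crop(d,225,170,300,250,4,"y.png")
W=np.zeros((330,760,3),np.uint8);W[:320,:440]=a;W[:320,445:745]=b;cv2.imwrite("pics/swept.png",W);st()
E
```

```text
t10.7 [507.016  -0.208 121.29 ] F [ 0.125  0.007 -0.327] M [ 0.03  -0.006  0.024] w24.0 f30.0
t11.4 [506.977 -30.233 121.281] F [ 1.535  0.377 -1.689] M [ 0.053  0.037 -0.012] w23.7 f30.0
t12.0 [506.97  -56.282 121.266] F [-0.247  0.213 -1.257] M [-0.024 -0.008 -0.024] w23.5 f30.0
t13.8 [ 480.092 -189.175  189.634] F [-0.154  0.296 -1.239] M [-0.038  0.043  0.002] w24.2 f30.0
```

View pics/swept.png

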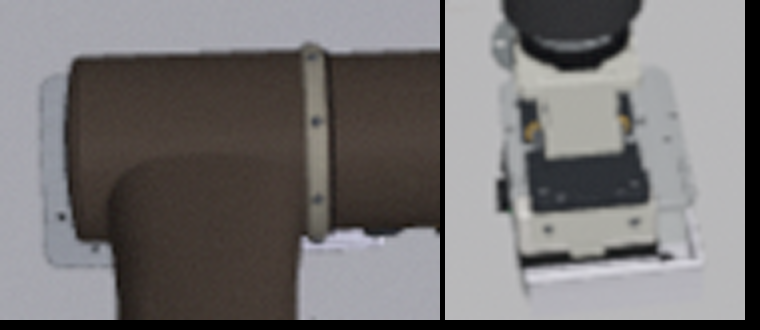

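The arm hides the deck and pan in both views, so I'll carry the scraper to above its home and look from there before setting it down.

```bash
python3 - <<'E'
from h import *
bot.move_ptp([444.8,-322.5,120],q(183.5))
t=bot.camera("top");d=bot.camera("side");st()
a=crop(t,220,195,330,275,4,"x.png");b=crop(d,225,170,300,250,4,"y.png")
W=np.zeros((330,760,3),np.uint8);W[:320,:440]=a;W[:320,445:745]=b;cv2.imwrite("pics/swept2.png",W);np.save("t2.npy",t)
E
```

```text
t14.5 [ 445.664 -321.918  120.491] F [-0.234 -0.589 -2.732] M [-0.025 -0.035  0.031] w23.9 f30.0
```

View pics/swept2.png

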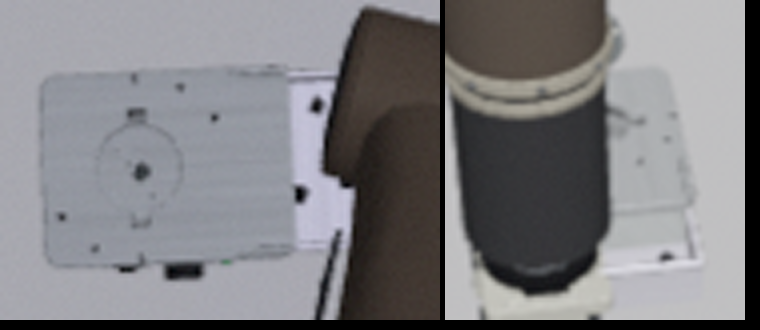

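The deck is clear of chips. Two are visible in the pan at crop (316,104) and (300,193), and the arm hides the rest. I'll set the scraper down, then count the chips in the pan once the arm is away.

```bash
python3 - <<'E'
from h import *
bot.line_to([444.8,-322.5,26],120);bot.pause(.2);s=st()
for z in np.arange(26-(s["tcp_pos"][2]-22.5),18,-.5):
    bot.line_to([444.8,-322.5,z],15);s=bot.read_state()
    if s["contact_force"][2]>2.5 or s["tcp_pos"][2]<20.7: break
st()
bot.move_gripper(66,30);bot.line_to([444.8,-322.5,140],200)
bot.move_ptp([485.5,289.7,150],q(1.5));st()
t=bot.camera("top");d=bot.camera("side");np.save("t3.npy",t);np.save("s3.npy",d)
g=t.astype(int).mean(2)
m=(g[205:265,292:316]<95).astype(np.uint8);n,l,stt,c=cv2.connectedComponentsWithStats(m)
for k in range(1,n):print(stt[k,4],c[k]+[292,205])
g2=t.astype(int).mean(2);m=(g2>159).astype(np.uint8);m[:228]=0;m[276:]=0;m[:,:368]=0;m[:,396:]=0
print("scraper",cv2.minAreaRect(max(cv2.findContours(m,0,1)[0],key=cv2.contourArea)))
a=crop(t,220,195,330,275,3.5,"x.png");b=crop(d,220,150,300,310,3.5,"y.png")
W=np.zeros((570,760,3),np.uint8);W[:280,:385]=a;W[:560,445:725]=b;e=crop(t,340,215,450,280,3.5,"z.png");W[290:290+e.shape[0],:385]=e;cv2.imwrite("pics/pan.png",W)
E
```

```text
t15.7 [ 445.295 -322.644   26.789] F [ 1.089  0.556 -0.655] M [-0.031  0.005  0.021] w23.7 f30.0
t16.6 [ 444.879 -322.523   21.036] F [-1.084  0.923  4.209] M [ 0.457  0.435 -0.032] w23.8 f30.0
t20.4 [485.678 289.102 149.807] F [ 0.782  0.043 -0.23 ] M [-0.099  0.153  0.028] w65.9 f0.0
7 [298.714 221.   ]
8 [304.5 226.5]
11 [305.909 239.636]
9 [294.667 243.444]
scraper ((381.5, 251.5), (46.99999237060547, 26.999996185302734), 90.0)
```

View pics/pan.png

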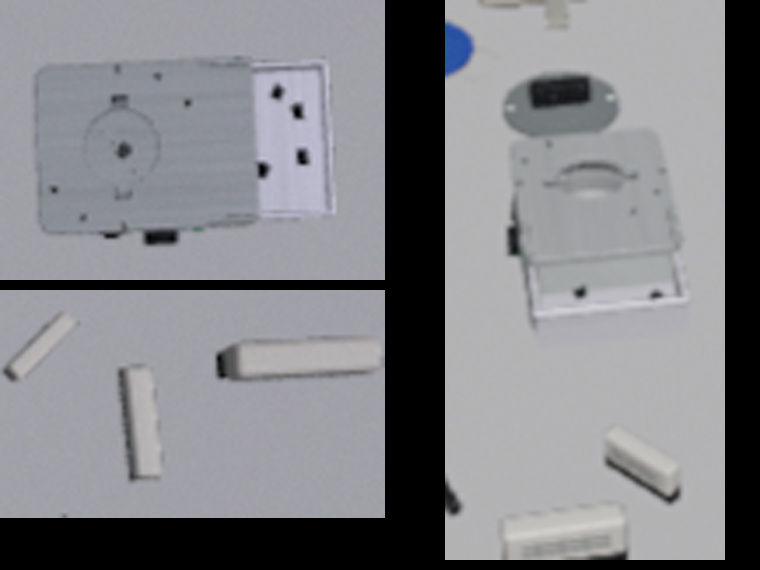

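All four chips lie in the pan (full-frame (299,221), (304.5,226.5), (306,240), (295,243)), and the scraper stands back on the table. Next I'll refine the mill pose from the clear images and grip the lid.

```bash
python3 - <<'E'
from h import *
# camera burst for a less noisy mill pose
im=np.mean([bot.camera("top").astype(float) for _ in range(6)]+[np.load("t3.npy").astype(float)],0)
g=im.mean(2)
def blob(u,box=3):
    x0,y0=np.round(u).astype(int);p=g[y0-5:y0+6,x0-5:x0+6];m=np.median(p)
    yy,xx=np.mgrid[y0-box:y0+box+1,x0-box:x0+box+1];w=np.clip(m-g[y0-box:y0+box+1,x0-box:x0+box+1]-5,0,None)
    w*=((xx-u[0])**2+(yy-u[1])**2<3.2**2);return np.array([(w*xx).sum(),(w*yy).sum()])/w.sum()
ms=[];
for r,th,u in((67.5,-30,(264.6,216.3)),(67.5,150,(243.4,256.7)),(None,-60,(273.5,225.2)),(None,120,(235,248.8)),(None,0,(253.1,214.1)),(None,180,(254.5,260.3))):
    ms.append(onz("top",blob(blob(np.array(u))),100)[0,:2]);print(th,ms[-1])
ms=np.array(ms)
for i in(0,2,4):
    d=ms[i]-ms[i+1];print((ms[i]+ms[i+1])/2,np.hypot(*d)/2,np.degrees(np.arctan2(d[1],d[0])))
bot.line_to([485.5,289.5,60],120);bot.pause(.2);s=st()
bot.line_to([485.5,289.5,60-(s["tcp_pos"][2]-32)],50);bot.pause(.2);st()
bot.move_gripper(5,55);st()
E
```

```text
-30 [560.12   26.514]
150 [441.615  92.254]
-60 [536.685   1.574]
120 [465.842 116.513]
0 [567.662  60.662]
180 [428.193  63.846]
[500.867  59.384] 67.75912031343108 -29.019098063086446
[501.264  59.043] 67.50876468411853 -58.352689291315556
[497.928  62.254] 69.75254131370068 -1.3076640047117118
t21.9 [485.84  289.857  60.803] F [-0.474  1.207  0.314] M [-0.117  0.116 -0.03 ] w66.0 f0.0
t22.8 [485.678 289.675  31.528] F [-0.903 -0.509  0.087] M [-0.097  0.122 -0.033] w65.5 f0.0
t23.7 [485.6   289.7    31.221] F [ 0.45   1.379 -0.964] M [ 0.223  0.049 -0.028] w17.8 f54.8
```

The dots and squares now agree: mouth centre (501.0, 59.2), yaw 1.3°. The lid is gripped (17.8 mm, 55 N). I'll carry it over and lower it while watching the force.

```bash
cat >> h.py <<'E'
def avg(n=15):
    r=[bot.read_state() for _ in range(n)];return np.mean([x["tcp_pos"] for x in r],0),np.mean([x["contact_force"] for x in r],0),np.mean([x["moment"] for x in r],0)
E
python3 - <<'E'
from h import *
p0,f0,m0=avg();print(p0,f0,m0,bot.read_state()["t"])
bot.line_to([485.5,289.5,195],180)
X,Y,yaw=500.9,59.2,1.3
bot.move_ptp([X,Y,195],q(yaw));bot.line_to([X,Y,150],120);bot.pause(.4)
p,f,m=avg();print(p,f,m,R.from_quat(bot.read_state()["eef_rot"]).as_euler("xyz",degrees=True))
c=np.array([X,Y,150.])+[X-p[0],Y-p[1],0];print(c)
z=150.
while z>105:
    z-=3 if z>140 else 1.5; bot.line_to([c[0],c[1],z],40)
    p,f2,m2=avg(4)
    if z<136: print(z,p,f2-f,m2-m)
    if abs(f2-f).max()>12: print("contact");break
    if p[2]<p0[2]+78+.6: print("seated?");break
st()
E
```

```text
[485.6   289.7    31.221] [ 0.45   1.379 -0.964] [ 0.223  0.049 -0.028] 23.6667
[501.06   59.241 150.401] [-1.44   1.066 -2.04 ] [-0.069  0.163  0.014] [-179.982   -0.037    1.294]
[500.74   59.159 150.   ]
135.0 [500.656  59.125 134.904] [ 1.771 -0.165 -0.178] [-0.011 -0.032 -0.045]
133.5 [500.662  59.112 133.375] [ 1.658 -0.895 -0.838] [ 0.005 -0.019 -0.002]
132.0 [500.685  59.176 131.906] [ 1.136 -0.421 -0.4  ] [-0.038 -0.078  0.02 ]
130.5 [500.654  59.13  130.374] [ 1.776 -0.837 -0.143] [-0.069 -0.043 -0.026]
129.0 [500.649  59.118 128.865] [ 1.761 -0.666  0.167] [-0.016 -0.003 -0.028]
127.5 [500.669  59.139 127.375] [ 1.781 -1.619 -0.974] [-0.041 -0.033  0.008]
126.0 [500.643  59.107 125.884] [ 2.181 -0.988  0.348] [-0.027  0.021  0.03 ]
124.5 [500.647  59.117 124.374] [ 1.501 -0.56  -0.414] [-0.027 -0.003 -0.034]
123.0 [500.679  59.142 122.895] [ 1.059 -0.154 -0.603] [-0.047 -0.009 -0.023]
121.5 [500.67   59.103 121.386] [ 1.712 -1.666  0.38 ] [-0.058 -0.044 -0.024]
120.0 [500.668  59.15  119.893] [ 1.39  -0.964  0.041] [-0.022 -0.028  0.01 ]
118.5 [500.673  59.129 118.387] [ 1.77  -1.986  0.222] [ 0.004  0.02  -0.046]
117.0 [500.676  59.139 116.904] [ 0.214 -0.975  0.142] [-0.058 -0.074  0.024]
115.5 [500.669  59.123 115.401] [ 1.314 -0.997 -0.355] [-0.089 -0.043  0.002]
114.0 [500.653  59.137 113.883] [ 1.477 -1.17  -0.289] [-0.014 -0.046  0.014]
112.5 [500.673  59.14  112.379] [ 1.339 -1.715 -1.102] [-0.076 -0.02  -0.001]
111.0 [500.673  59.139 110.908] [ 2.123 -1.161  0.298] [-0.038 -0.071  0.004]
109.5 [500.724  59.132 109.44 ] [ 2.221 -1.147 -1.119] [-0.006 -0.013  0.016]
seated?
t32.3 [500.724  59.132 109.44 ] F [ 0.781 -0.081 -3.159] M [-0.075  0.15   0.031] w17.6 f54.8
```

It slid in without contact. I'll press lightly onto the deck and then twist in steps, watching Mz.

```bash
python3 - <<'E'
from h import *
x,y=500.74,59.16;z=109.5
p,f,m=avg()
for _ in range(6):
    z-=.25;bot.line_to([x,y,z],10);p,f2,_m=avg(6);print(z,p,f2)
    if f2[2]>2: break
for a in list(range(-4,-25,-5))+[-27]:
    bot.move_ptp([x,y,z],q(1.3+a));bot.pause(.1);p,f2,m2=avg(6)
    s=bot.read_state();print(a,R.from_quat(s["eef_rot"]).as_euler("xyz",degrees=True)[2],p,f2,m2,s["width"],s["t"])
    if abs(m2[2]-m[2])>.6 or abs(f2).max()>25: print("stop");break
E
```

```text
109.25 [500.756  59.148 109.299] [ 0.858  0.113 -1.27 ]
109.0 [500.827  59.208 109.205] [-0.991  1.092  0.932]
108.75 [500.825  59.191 109.133] [-2.544  0.816  5.394]
-4 -2.565781215633938 [501.346  59.658 109.18 ] [-0.934  2.93   5.365] [ 0.731  0.564 -0.002] 17.54354100455925 33.4167
-9 -7.444224007574738 [501.438  59.857 109.214] [-0.158  4.747  4.962] [1.338 0.516 0.02 ] 17.294061867442796 33.7667
-14 -12.362055637707591 [501.41   59.856 109.169] [-0.429  4.947  5.529] [1.578 0.441 0.039] 17.635002651778258 34.1167
-19 -17.306175122044138 [501.459  59.855 109.211] [0.279 5.853 5.788] [1.861 0.271 0.106] 17.603796396633587 34.4667
-24 -22.286060440597755 [501.515  59.848 109.183] [1.334 5.866 5.603] [1.84  0.128 0.09 ] 17.435314625837297 34.8167
-27 -25.267848336484157 [501.695  59.819 109.236] [0.984 5.711 4.729] [ 1.725 -0.057  0.237] 17.626378629783787 35.1667
```

```bash
python3 - <<'E'
from h import *
x,y,z=500.74,59.16,108.75
bot.move_ptp([x,y,z],q(1.3-30.6));bot.pause(.3);p,f,m=avg();s=bot.read_state()
print(R.from_quat(s["eef_rot"]).as_euler("xyz",degrees=True),p,f,m,s["width"],s["t"])
T=[bot.camera("top").astype(float) for _ in range(6)];S=[bot.camera("side").astype(float) for _ in range(6)]
t=np.mean(T,0).astype(np.uint8);d=np.mean(S,0).astype(np.uint8);np.save("t4.npy",t);np.save("s4.npy",d)
a=crop(t,225,195,300,275,5,"x.png");b=crop(d,228,165,298,235,6,"y.png")
W=np.zeros((425,800,3),np.uint8);W[:400,:375]=a;W[:420,378:798]=b;cv2.imwrite("pics/twist.png",W)
for k in(0,180):
    th=np.radians(-30+1.3+k);print("dot",proj("side",[501+67.5*np.cos(th),59.2+67.5*np.sin(th),100]),"rib56-62 z107",proj("side",[501+59*np.cos(th),59.2+59*np.sin(th),107]))
E
```

```text
[-179.897   -0.066  -28.861] [501.669  59.872 109.218] [1.205 5.244 5.706] [ 1.794 -0.058  0.317] 17.478785252998485 35.7167
dot [[280.517 204.998]] rib56-62 z107 [[278.047 202.702]]
dot [[242.836 196.163]] rib56-62 z107 [[245.031 194.997]]
```

View pics/twist.png

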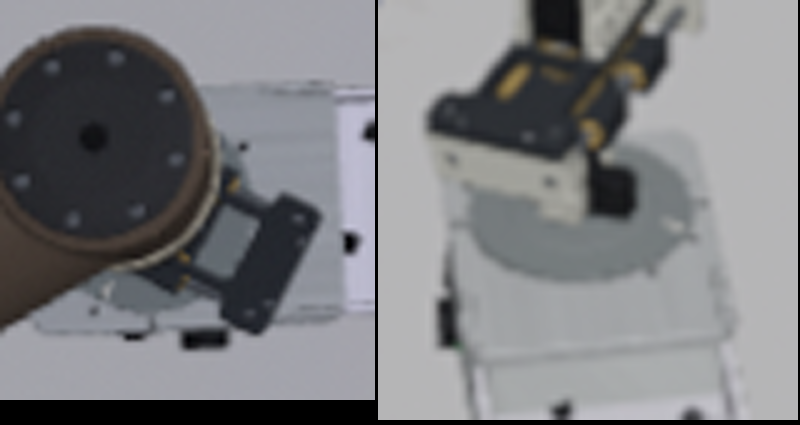

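The flange is flat on the deck. The white rib at side crop (672,224), full frame (277,202.3), points to the dot at (280,205). I'll check the rib's angle numerically.

```bash
python3 - <<'E'
from h import *
for n,f,u in(("side","s4.npy",(277,202.3)),("top","t4.npy",(246.4,253))):
    g=np.load(f).astype(float).mean(2);x0,y0=map(round,u);yy,xx=np.mgrid[y0-3:y0+4,x0-3:x0+4];p=g[y0-3:y0+4,x0-3:x0+4]
    print(p.astype(int));w=np.clip(p-np.median(p)-12,0,None)*((xx-u[0])**2+(yy-u[1])**2<7)
    c=np.array([(w*xx).sum(),(w*yy).sum()])/w.sum();P=onz(n,c,107)[0];v=P[:2]-[501,59.2];print(n,c,P,np.hypot(*v),"rel turn",np.degrees(np.arctan2(v[1],v[0]))-1.3)
E
```

```text
[[120 121 121 121 120 121 133]
 [121 123 123 121 121 121 136]
 [122 134 138 131 124 121 140]
 [123 133 145 155 150 128 144]
 [121 123 132 145 141 131 148]
 [122 121 121 121 123 125 128]
 [122 121 119 121 138 149 144]]
side [277.131 202.209] [550.1    33.899 107.   ] 55.23502623417375 rel turn -28.561462902652455
[[ 74  93  98 104 102  99  98]
 [ 97 103 102 112 125 104 103]
 [103 104 120 141 123 104 104]
 [108 100 121 148 109 104 104]
 [128  97 105 131 104 103 105]
 [142 133 130 123 109 105 104]
 [116 116 145 141 132 109  97]]
top [245.94  253.033] [452.111  83.826 107.   ] 54.7405939198053 rel turn 151.9652192413112
```

The rib reads 28–28.5° and the wrist 30.2°, so I'll add one degree to split the difference, then hand in.

```bash
python3 - <<'E'
from h import *
bot.move_ptp([500.74,59.16,108.75],q(1.3-31.7));bot.pause(.5);p,f,m=avg();s=bot.read_state()
print(R.from_quat(s["eef_rot"]).as_euler("xyz",degrees=True)[2],p,f,m,s["width"],s["finger_force"],s["t"])
S=np.mean([bot.camera("side").astype(float) for _ in range(6)],0).mean(2)
u=(277,202.5);yy,xx=np.mgrid[199:206,274:281];p=S[199:206,274:281];w=np.clip(p-np.median(p)-12,0,None)*((xx-u[0])**2+(yy-u[1])**2<7)
c=np.array([(w*xx).sum(),(w*yy).sum()])/w.sum();v=onz("side",c,107)[0][:2]-[501,59.2];print(c,"rel turn",np.degrees(np.arctan2(v[1],v[0]))-1.3)
print(bot.close_job())
E
```

```text
-29.946920087678023 [501.737  59.848 109.229] [1.025 5.207 4.544] [ 1.709 -0.137  0.492] 17.679843376728297 54.90041255950928 37.0667
[277.154 202.383] rel turn -29.433945445910666
the job is handed in; nothing more can be done
None
```

The job is handed in at about 37 s: all four chips are in the catch pan, the scraper is back on the table, and the gripper is still holding the lid seated at the half-turn dot, turned about 29.4° by its pointer rib and 31.2° by the wrist, well short of the click.

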